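# Lay out a stacked tea-for-one set

## Task

Take the stacked tea-for-one set apart and lay it for tea: stand the steel infuser in the striped bowl, put the blue teapot in the middle of the round cork mat with its wooden lid back on its mouth, and stand the white cup in the middle of the white saucer. Everything upright and let go, and leave the tea canister, the coffee jar and the lemon where they are.

Things in the scene. Friction and masses are not known exactly. Their poses are not given: they have to be found in the camera images.
- lid: Wooden lid, top of the stack. Origin: centre of underside, z up. Plug 47 mm across (z 0 to 5 mm), disc 66 mm (z 5 to 11), knob 20 mm (z 14 to 32; grip it there). 50 g. In the stack the plug sits in the infuser's collar, origin 144 mm above the worktop. The pot's mouth takes the plug with 4 mm play all round, disc on the rim. It may wait on its plug on bare worktop.
- infuser: Steel infuser hung in the pot. Origin: centre of underside, z up. Basket 34 mm across at its foot, 46 above (z 0 to 60 mm), flange 63 mm (z 60 to 63) on the pot's rim, 4.5 mm play round the basket, then a collar 58 mm across, 52 inside (z 63 to 79; grip it across x). Flat ear 20 mm wide at flange height, along +y to 64 mm, seen beside the lid. 70 g. In the stack its origin is at 70 mm.
- pot: Blue straight teapot on the cup. Origin: centre of underside, z up. Foot 48 mm across (z 0 to 6 mm), body 64 mm (z 6 to 78, the rim), mouth 55 mm. Spout along +x to 59 mm, tip 76 mm up; loop handle along -x to 64 mm, z 20 to 70. Grip the body across y. 220 g or so. In the stack its foot dips 6 mm into the cup's mouth, 5 mm play all round, origin 52 mm above the worktop.
- cup: White cup, blue line under the rim, bottom of the stack. Origin: centre of underside, z up. Foot 52 mm across, body 66 mm from 18 mm up to the rim at 58 mm; loop handle along -y to 61 mm from the axis. Grip the body across x. 160 g or so.
- drip_bowl: Small white bowl with green stripes outside, 115 mm across the rim and 52 mm high, fixed. Origin: centre of its underside. Its inner floor is 10 mm up, about 40 mm across, and the wall rises outward from there; the infuser stands on the floor with its collar above the bowl's rim.
- cork_mat: Round cork mat, 110 mm across, 8 mm thick, fixed; place of the pot. Origin: centre of underside. (Nothing unlisted stands on the worktop where x is under 0.60 and y between -0.36 and 0.36.)
- saucer: Round white saucer, 132 mm across, edge 13 mm high, fixed. Origin: centre of its underside. Flat floor 5 mm up, about 75 mm across. Place of the cup.
- tea_canister: Purple round canister with a wooden knobbed lid, 87 mm across, 110 mm high, loose, to be left where it is. Origin: centre of its underside.
- coffee_jar: Glass jar with a grey lid, 66 x 72 x 102 mm high, loose, to be left where it is. Origin: centre of its underside.
- lemon: Yellow lemon lying on the worktop, 78 x 55 x 56 mm high, loose, to be left where it is. Origin: below its middle.
Not all that is in view belongs to the job. What is meant by the drip_bowl is not pink, and is the larger of those in its own colour.

How it is judged:
At the end, for the whole second after the job is handed in: Infuser in the striped bowl (foot within 20 mm of its centre, under 25 mm up, leaning under 20 degrees); pot upright on the cork mat (20 mm); lid seated level in the pot's mouth (8 mm); cup upright in the saucer (18 mm of its centre); all at rest (horizontal distance between infuser and drip_bowl below 0.02 m and height (world z) of infuser below 0.025 m and angle between infuser's own z axis and vertical below 0.35 rad and horizontal distance between pot and cork_mat below 0.02 m and height (world z) of pot between 0.005 and 0.012 m and angle between each of pot, lid's own z axis and vertical below 0.1 rad and horizontal distance between lid and pot below 0.008 m and z of lid in the frame of pot between 0.069 and 0.0765 m and horizontal distance between cup and saucer below 0.018 m and height (world z) of cup between 0.002 and 0.012 m and angle between cup's own z axis and vertical below 0.12 rad and linear speed of each of infuser, pot, lid, cup below 0.02 m/s); the robot touches nothing.
It fails at once if the tea canister is shoved aside (more than 30 mm) or tipped over (distance of tea_canister from where it was at the start of the episode above 0.03 m or angle between tea_canister's own z axis and vertical above 0.6 rad).
It fails at once if the coffee jar is shoved aside (more than 30 mm) or tipped over (distance of coffee_jar from where it was at the start of the episode above 0.03 m or angle between coffee_jar's own z axis and vertical above 0.6 rad).
It fails at once if the lemon is shoved aside (more than 30 mm) (distance of lemon from where it was at the start of the episode above 0.03 m).
It also fails if it takes over 128 s, if anything falls off the work surface, if the arm or the gripper's body presses on something with over 40 N, if the wrist force passes 120 N, or if a joint passes its speed limit or range.

## Robot

A 7-joint arm with a two-finger parallel gripper is mounted at the origin on a cart in front of the work surface, level with it; the furniture and walls round the work are solid. World frame = base frame: x ahead of the robot, y to its left, z up, the work surface at z = 0. Lengths are in m, angles in rad, forces in N, time in s.
With the tool pointing down it reaches from about 0.425 to 0.825 m from the base axis. Payload 3.6 kg.
Tool frame: the origin (TCP) lies on the centre line of the jaws, within the pads' length; the fingertips stand 11 mm ahead of it and the grasp point (between the pads) lies 8 mm behind it (nose_length is the distance from the TCP to the fingertips, in m); z points along the fingers, y is the line along which they close (so a half turn about z gives the same grasp; the last joint's range is limited). The gripper opens to 85 mm and grips with 20 to 120 N. Pads are 22 mm wide; open, the fingers measure 114 mm over their backs; the gripper's body (76 mm by 85 mm) begins 54 mm behind the grasp point. The pads swing forward as they close: fully open they stand 13 mm farther back than shut.
Start: joints at [-0.026, 0.615, -0.013, 1.423, 0.008, 1.103, -0.04], TCP at [0.65, 0, 0.242] pointing down, gripper open.
Joint ranges: [-3.12, 3.12], [-0.3, 2.06], [-1.34, 1.32], [0.26, 2.42], [-1.36, 4.5], [0.01, 1.98], [-2.84, 2.84]. Speed limits (rad/s): [2.79, 2.79, 3.14, 3.14, 3.14, 3.14, 3.14].

## Interface

Orientations are given as a 3x3 rotation matrix whose columns are the frame's x, y, z axes.
In Python, from plant import move_ptp, move_l, set_joints, gripper_to, hold, solve_ik, read_state, snapshot, get_calibration, IKError, hand_in, nose_length gives the robot as it stands. Calls block until the motion is done:
- move_ptp(position, orientation): joint-space move of the TCP to a pose.
- move_l(position, ori=None, max_speed=0.15, force_limit=None): straight line of the TCP; ori=None keeps the orientation; max_speed is the mean speed in m/s. With force_limit (N) it stops when the force on the tool has changed by that much, and returns True; else False.
- set_joints(angles): joint-space move.
- gripper_to(opening): finger opening in m; the grip force is fixed at half the most; returns when the fingers have stopped.
- hold(seconds).
- solve_ik(position, orientation): joint angles nearest the present ones, or None.
- read_state(): the state.
- snapshot(name): name is "scene" or "side" or "wrist"; returns (picture, depth): 400x640x3 uint8, red, green, blue; 400x640 float32, m along the optical axis (not along the pixel's ray), 0 where there is no reading.
- get_calibration(name): a dict with "intrinsics" (3x3 intrinsics, pixels), "T" (4x4, takes a point from camera to world coordinates); the wrist camera has in their place "T_tool_cam" (4x4, takes a point from camera to tool coordinates, whose origin is the TCP and whose axes are the flange's). Camera axes: x right, y down, z forward; pixel columns grow to the right and rows downward; lengths in m; the calibration is good to about 2 mm. A picture is of the moment at which its call begins: read the wrist's pose just before it. get_calibration takes no time and is no camera call.
A pose or a line that the arm cannot do raises IKError and nothing moves.
- hand_in(): hands the job in; it is judged then, once.
The state is a dict: "clock": time; "q": joint angles; "qvel": joint speeds; "effort": joint torques, N m; "eef_pos": TCP position; "eef_rot": TCP orientation; "wrist_force": force on the tool from outside, world axes, zero at the start; "torque": the same for the moment, N m; "width": finger opening in m; "grasp_force": force on a finger pad.
Only numpy, scipy, OpenCV 4.12 (cv2) and the standard library are available. Lean on these libraries where they do the work, as an engineer would, in place of code of your own. Each camera call takes 0.05 s, during which the arm holds its last target. There are 200 camera calls.

## Working session

There is one attempt and no reset: what is moved stays moved. The work goes in short steps, each a Python script; the robot and the scene stay as the last script left them, time stands still between calls to the robot, and variables do not carry over. Pictures are saved under pics/ and viewed, at most 14 in all, crops included, and the job is handed in when it is done.

```bash
ls; mkdir -p pics; cat > h.py <<'E'
import numpy as np, cv2
from plant import *
def save(n,im): cv2.imwrite(f'pics/{n}.png',cv2.cvtColor(im,cv2.COLOR_RGB2BGR))
def cam(name):
    c=get_calibration(name); K=np.array(c['intrinsics'])
    if 'T' in c: return K,np.array(c['T'])
    s=read_state(); T=np.eye(4); T[:3,:3]=s['eef_rot']; T[:3,3]=s['eef_pos']
    return K,T@np.array(c['T_tool_cam'])
def ray(K,T,u,v,z):
    d=T[:3,:3]@np.linalg.solve(K,[u,v,1.]); return T[:3,3]+d*(z-T[2,3])/d[2]
def cloud(K,T,D):
    v,u=np.mgrid[:D.shape[0],:D.shape[1]]
    p=np.stack([(u-K[0,2])/K[0,0]*D,(v-K[1,2])/K[1,1]*D,D],-1)
    return p@T[:3,:3].T+T[:3,3]
def down(a):  # tool down, jaw (y) axis at angle a from world x
    y=np.array([np.cos(a),np.sin(a),0]); z=np.array([0,0,-1.]); return np.stack([np.cross(y,z),y,z],1)
E
python3 - <<'E'
from h import *
for n in ('scene','side','wrist'):
    K,T=cam(n); im,D=snapshot(n); save(n+'0',im); np.savez(f'{n}0.npz',im=im,D=D,K=K,T=T)
    print(n,K.round(1).tolist(),T.round(3).tolist(),(D>0).mean())
print(read_state()['eef_rot'],read_state()['clock'])
E
```

```text
pics
scene [[440.2, 0.0, 315.8], [0.0, 440.2, 202.8], [0.0, 0.0, 1.0]] [[0.9, -0.265, 0.347, 0.054], [-0.437, -0.542, 0.718, -1.026], [-0.002, -0.798, -0.603, 0.942], [0.0, 0.0, 0.0, 1.0]] 0.9952109375
side [[364.7, 0.0, 317.1], [0.0, 364.7, 201.5], [0.0, 0.0, 1.0]] [[-0.995, 0.047, -0.085, 0.629], [0.096, 0.359, -0.929, 1.081], [-0.014, -0.932, -0.361, 0.547], [0.0, 0.0, 0.0, 1.0]] 0.98937890625
wrist [[296.4, 0.0, 318.9], [0.0, 296.4, 203.3], [0.0, 0.0, 1.0]] [[1.0, 0.001, -0.001, 0.649], [0.001, -0.956, -0.293, 0.073], [-0.001, 0.293, -0.956, 0.374], [0.0, 0.0, 0.0, 1.0]] 0.99608984375
[[-1.21674698e-04  9.99997989e-01 -2.00163813e-03]
 [ 9.99999992e-01  1.21641364e-04 -1.67749649e-05]
 [-1.65314492e-05 -2.00164015e-03 -9.99997997e-01]] 0.15
```

View pics/scene0.png

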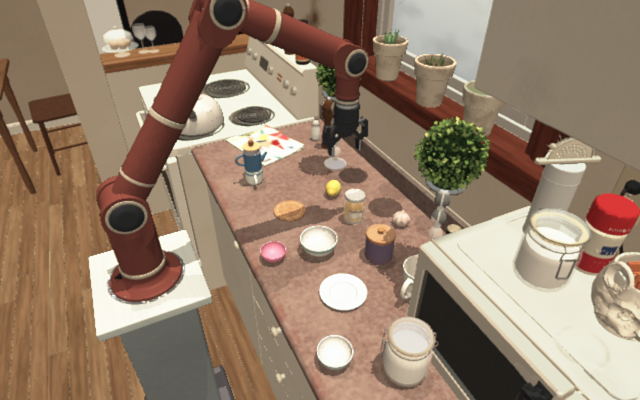

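View pics/side0.png

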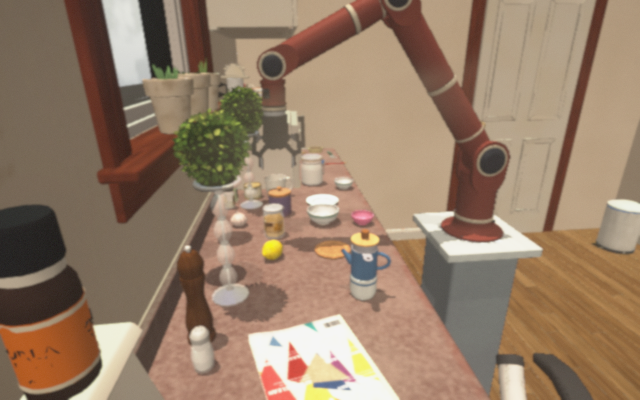

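View pics/wrist0.png

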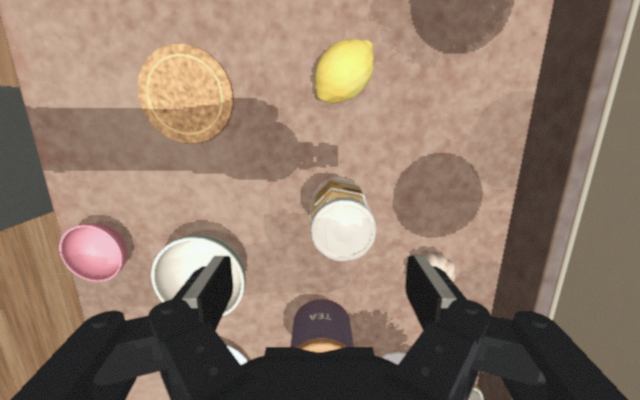

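The candidates for the drip bowl are pink at scene (272,253), white at (318,241) and a small white one at (335,352). The larger white one should be it, and I'll confirm its stripes in a crop. The stack stands at scene (253,160) and side (364,265), the mat at scene (290,210), and the saucer at scene (343,292).

```bash
python3 - <<'E'
from h import *
S=np.load('scene0.npz'); s2=np.load('side0.npz'); W=np.load('wrist0.npz')
a=cv2.resize(S['im'][220:380,250:370],None,fx=3,fy=3,interpolation=cv2.INTER_CUBIC)
b=cv2.resize(S['im'][130:200,225:285],None,fx=6,fy=6,interpolation=cv2.INTER_CUBIC)[:420]
c=np.zeros((480,740,3),np.uint8); c[:,:360]=a; c[:420,370:730]=b; save('crop1',c)
C={n:cloud(d['K'],d['T'],d['D']) for n,d in (('scene',S),('side',s2),('wrist',W))}
# height map: points in working area
for n,P in C.items():
    p=P.reshape(-1,3); m=(abs(p[:,2])<.03)&(p[:,0]>.3)&(p[:,0]<.8)&(abs(p[:,1])<.4); print(n,'table z',np.median(p[m,2]).round(4))
def comp(n,mask,lo,hi,lab):
    P=C[n]; m=mask&(P[...,2]>lo)&(P[...,2]<hi)&(P[...,0]>.3)&(P[...,0]<.9)&(abs(P[...,1])<.6)
    k,L,st,ce=cv2.connectedComponentsWithStats(m.astype(np.uint8))
    for i in range(1,k):
        if st[i,4]>40:
            q=P[L==i]; print(n,lab,st[i,4],'px',ce[i].round(0),'min',q.min(0).round(3),'max',q.max(0).round(3),'med',np.median(q,0).round(3))
for n,d in (('scene',S),('side',s2),('wrist',W)):
    h=cv2.cvtColor(d['im'],cv2.COLOR_RGB2HSV); H,s,v=h[...,0],h[...,1],h[...,2]
    comp(n,(H>9)&(H<23)&(s>110),.004,.2,'orange')
    comp(n,(s<60)&(v>130),.003,.2,'white')
    comp(n,(H>98)&(H<122)&(s>90),.02,.2,'blue')
E
```

```text
scene table z 0.0008
side table z -0.0007
wrist table z 0.0008
scene orange 171 px [327. 113.] min [0.793 0.41  0.105] max [0.828 0.45  0.2  ] med [0.806 0.424 0.158]
scene orange 55 px [330. 191.] min [0.642 0.082 0.01 ] max [0.676 0.134 0.051] med [0.651 0.094 0.03 ]
scene orange 496 px [289. 210.] min [0.438 0.035 0.004] max [0.546 0.147 0.014] med [0.491 0.088 0.008]
scene orange 138 px [353. 207.] min [ 0.639 -0.073  0.027] max [ 0.69  -0.033  0.088] med [ 0.65  -0.061  0.07 ]
scene orange 427 px [381. 234.] min [ 0.607 -0.271  0.078] max [ 0.692 -0.186  0.112] med [ 0.647 -0.237  0.092]
scene white 147 px [315. 130.] min [0.777 0.493 0.004] max [0.812 0.529 0.093] med [0.793 0.507 0.048]
scene white 618 px [279. 150.] min [0.461 0.295 0.003] max [0.718 0.599 0.135] med [0.612 0.477 0.009]
scene white 264 px [335. 161.] min [0.731 0.244 0.003] max [0.819 0.338 0.105] med [0.769 0.282 0.014]
scene white 185 px [254. 177.] min [0.412 0.263 0.004] max [0.498 0.375 0.061] med [0.437 0.297 0.034]
scene white 224 px [355. 195.] min [ 0.639 -0.076  0.077] max [ 0.704 -0.006  0.106] med
[... 4240 characters left out ...]
 med [ 0.672 -0.036  0.102]
wrist white 782 px [101. 246.] min [ 0.332 -0.122  0.005] max [ 0.399 -0.064  0.038] med [ 0.356 -0.099  0.008]
wrist white 3233 px [191. 267.] min [ 0.441 -0.178  0.008] max [ 0.556 -0.068  0.054] med [ 0.472 -0.118  0.029]
wrist white 372 px [442. 264.] min [ 0.789 -0.135  0.019] max [ 0.826 -0.102  0.043] med [ 0.807 -0.111  0.034]
wrist white 114 px [237. 356.] min [ 0.512 -0.296  0.011] max [ 0.538 -0.259  0.015] med [ 0.526 -0.279  0.013]
wrist white 180 px [394. 356.] min [ 0.747 -0.292  0.003] max [ 0.78  -0.278  0.014] med [ 0.764 -0.283  0.009]
wrist white 126 px [476. 395.] min [ 0.848 -0.343  0.018] max [ 0.9   -0.29   0.073] med [ 0.862 -0.292  0.066]
```

View pics/crop1.png

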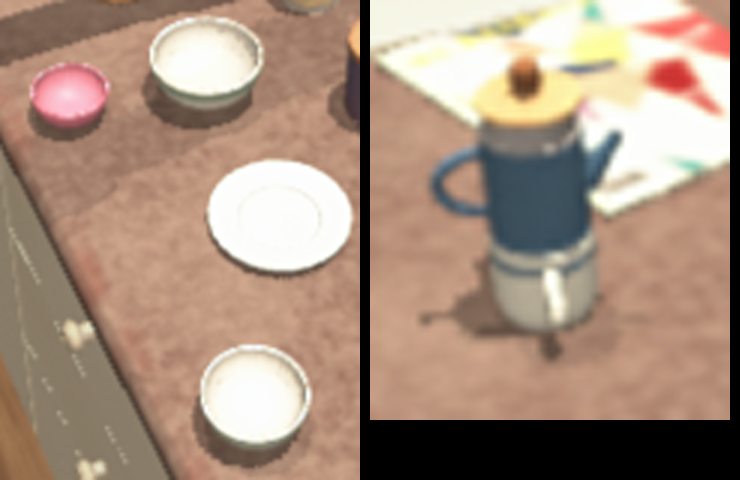

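The crop confirms the drip bowl: the larger white bowl at scene (318,241) has green outside and is 115 mm across, at about (0.498,-0.124). The other white one is only about 85 mm. In the stack, the spout points roughly +x and the cup handle roughly -y. Next I'll take wrist views over the stack.

```bash
python3 - <<'E'
from h import *
print('nose',nose_length() if callable(nose_length) else nose_length)
R=np.array(read_state()['eef_rot'])
vis=[]
for i,p in enumerate([(.455,.27,.36),(.50,.25,.40)]):
    move_ptp(p,R); K,T=cam('wrist'); im,D=snapshot('wrist'); np.savez(f'w{i+1}.npz',im=im,D=D,K=K,T=T); vis.append(im[:,100:500])
    print(T[:3,3].round(3))
save('w12',np.hstack(vis)); 
print(read_state()['clock'],read_state()['width'])
E
```

```text
nose 0.011
[0.456 0.342 0.492]
[0.502 0.321 0.532]
1.9333 0.08541614051084248
```

View pics/w12.png

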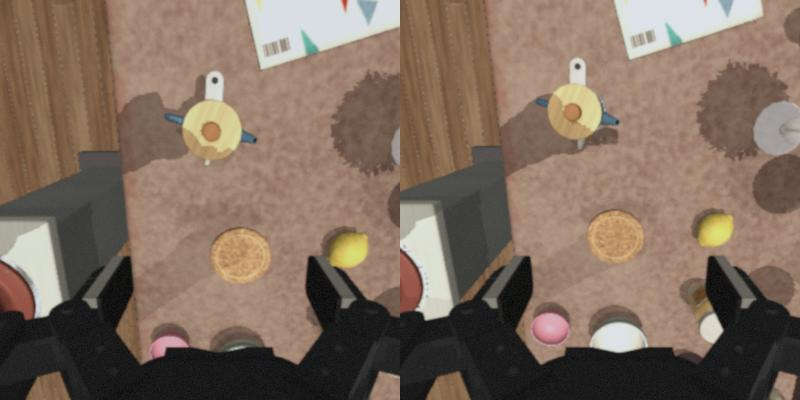

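Left view: lid at (312,129) in full-image pixels, ear tip near (314,75), spout tip (355,140), pot handle (268,118), cup handle (307,162). The pot is yawed about -15° and the ear points nearly along +y. The mat is at (341,256). Next I'll turn these into numbers.

```bash
python3 - <<'E'
from h import *
def circ(pts):
    A=np.c_[2*pts[:,:2],np.ones(len(pts))]; s=np.linalg.lstsq(A,(pts[:,:2]**2).sum(1),rcond=None)[0]
    return s[:2],np.sqrt(s[2]+s[0]**2+s[1]**2)
cent={}
for n in ('w1','w2'):
    d=np.load(n+'.npz'); K,T=d['K'],d['T']; P=cloud(K,T,d['D']); h=cv2.cvtColor(d['im'],cv2.COLOR_RGB2HSV); H,s,v=[h[...,i].astype(int) for i in range(3)]
    near=(np.hypot(P[...,0]-.45,P[...,1]-.33)<.1)
    def ell(m,z,lab):
        k,L,st,ce=cv2.connectedComponentsWithStats(m.astype(np.uint8)); i=1+st[1:,4].argmax()
        c=cv2.findContours((L==i).astype(np.uint8),0,1)[0][0][:,0]
        w=np.array([ray(K,T,*q,z) for q in c]); o,r=circ(w); print(n,lab,st[i,4],ce[i].round(1),'depth z',np.median(P[L==i][:,2]).round(4),'circle',o.round(4),r.round(4))
        cent.setdefault(lab,[]).append((K,T,ce[i])); return o
    lid=ell(near&(H>8)&(H<32)&(s>60)&(P[...,2]>.135)&(P[...,2]<.16),.155,'lid')
    ell(near&(P[...,2]>.168),.176,'knob')
    ell((np.hypot(P[...,0]-.494,P[...,1]-.094)<.08)&(P[...,2]>.0045),.008,'mat')
    r=np.hypot(P[...,0]-lid[0],P[...,1]-lid[1])
    ear=near&(P[...,2]>.12)&(P[...,2]<.142)&(r>.036)&(r<.08)&(P[...,1]>lid[1])
    q=P[ear][:,:2]-lid; a=np.degrees(np.arctan2(*q.mean(0)[::-1])); print(n,'ear z',np.median(P[ear][:,2]).round(4),'ang-90',(a-90).round(1),'far',np.hypot(*q.T).max().round(3))
    blue=near&(H>95)&(H<125)&(s>70)&(r<.08)&(r>.036)
    for lab,m in (('spout',blue&(P[...,0]>lid[0])),('handle',blue&(P[...,0]<lid[0]))):
        q=P[m]; print(n,lab,m.sum(),'z',np.median(q[:,2]).round(3),'mean',q.mean(0).round(4),'ang',np.degrees(np.arctan2(q[:,1].mean()-lid[1],q[:,0].mean()-lid[0])).round(1),'far',r[m].max().round(3))
    m=near&(P[...,2]>.01)&(P[...,2]<.062)&(P[...,1]<lid[1]-.03)&(s<70)&(v>110); q=P[m]; print(n,'cuph',m.sum(),q.mean(0).round(3),q.min(0).round(3))
for lab,l in cent.items():  # two-view triangulation
    A=[];b=[]
    for K,T,c in l:
        u=T[:3,:3]@np.linalg.solve(K,[*c,1.]); u/=np.linalg.norm(u); M=np.eye(3)-np.outer(u,u); A.append(M); b.append(M@T[:3,3])
    print(lab,'2-view',np.linalg.lstsq(np.vstack(A),np.hstack(b),rcond=None)[0].round(4))
# body axis, cup rim etc from the scene + side clouds: bowls, saucer, pot, cup
d={n:np.load(n+'0.npz') for n in('scene','side')}
for n,f in d.items():
    P=cloud(f['K'],f['T'],f['D']); 
    for lab,c,R,z0,z1,rk in (('pot',(.45,.33),.045,.075,.11,.032),('cup',(.45,.33),.045,.03,.05,.033),('bowl rim',(.498,-.124),.075,.048,.06,.057),('saucer',(.48,-.313),.08,.010,.02,.065)):
        m=(np.hypot(P[...,0]-c[0],P[...,1]-c[1])<R)&(P[...,2]>z0)&(P[...,2]<z1); q=P[m]
        if lab=='saucer': print(n,lab,'bbox centre',((q.min(0)+q.max(0))/2).round(4),q.max(0)-q.min(0))
        o,rr=circ(q); print(n,lab,m.sum(),o.round(4),rr.round(4),'z',q[:,2].max().round(4))
E
```

```text
w1 lid 2508 [311.2 129.6] depth z 0.1558 circle [0.4472 0.322 ] 0.0321
w1 knob 42216 [316.3 352.7] depth z 0.4261 circle [ 0.4569 -0.068 ] 0.2603
w1 mat 2617 [339.6 255.3] depth z 0.009 circle [0.4926 0.0928] 0.0541
w1 ear z 0.1335 ang-90 0.6 far 0.064
w1 spout 227 z 0.388 mean [0.4844 0.2909 0.3029] ang -40.0 far 0.08
w1 handle 227 z 0.396 mean [0.4065 0.3018 0.2923] ang -153.6 far 0.077
w1 cuph 27 [0.437 0.269 0.042] [0.433 0.263 0.034]
w2 lid 2101 [274.1 111.2] depth z 0.1559 circle [0.4475 0.3219] 0.0321
w2 knob 25855 [206.1 357.2] depth z 0.4691 circle [ 0.3607 -0.104 ] 0.2105
w2 mat 2366 [314.5 236.3] depth z 0.009 circle [0.4928 0.0929] 0.054
w2 ear z 0.1334 ang-90 -1.2 far 0.064
w2 spout 151 z 0.124 mean [0.4826 0.2902 0.2668] ang -42.1 far 0.08
w2 handle 82 z 0.12 mean [0.4165 0.3013 0.2664] ang -146.3 far 0.072
w2 cuph 62 [0.438 0.272 0.041] [0.433 0.263 0.021]
lid 2-view [0.4471 0.3229 0.1509]
knob 2-view [0.4556 0.2431 0.4209]
mat 2-view [0.4927 0.0937 0.0065]
scene pot 170 [0.4482 0.3273] 0.035 z 0.1099
scene cup 73 [0.4457 0.3215] 0.0307 z 0.0498
scene bowl rim 121 [ 0.4969 -0.1256] 0.0556 z 0.0554
scene saucer bbox centre [ 0.4792 -0.3131  0.0143] [0.12994376 0.13100626 0.00851955]
scene saucer 656 [ 0.4793 -0.315 ] 0.0553 z 0.0185
side pot 404 [0.4468 0.3186] 0.0373 z 0.11
side cup 191 [0.448  0.3252] 0.0323 z 0.0498
side bowl rim 58 [ 0.499  -0.1214] 0.0558 z 0.0525
side saucer bbox centre [ 0.4787 -0.3245  0.0119] [0.12893156 0.11635115 0.00370167]
side saucer 84 [ 0.4794 -0.3124] 0.0573 z 0.0137
```

```bash
python3 - <<'E'
from h import *
lid=np.array([.4473,.322])
for n in ('w1','w2'):
    d=np.load(n+'.npz'); K,T=d['K'],d['T']; P=cloud(K,T,d['D']); h=cv2.cvtColor(d['im'],cv2.COLOR_RGB2HSV); H,s=h[...,0],h[...,1]
    r=np.hypot(P[...,0]-lid[0],P[...,1]-lid[1]); b=(r>.036)&(r<.075)&(H>95)&(H<125)&(s>70)&(P[...,2]<.15)&(P[...,2]>.06)
    for lab,m in (('spout',b&(P[...,0]>lid[0])),('handle',b&(P[...,0]<lid[0]))):
        q=P[m]; f=q[r[m]>r[m].max()-.01]; print(n,lab,m.sum(),'mean',q.mean(0).round(4),'far end',f.mean(0).round(4),'far',r[m].max().round(3))
    k=(r<.02)&(P[...,2]>.168)&(P[...,2]<.185); print('knob',k.sum(),np.median(P[k],0).round(4),P[k][:,2].max().round(4))
T1=np.load('w1.npz'); P=cloud(T1['K'],T1['T'],T1['D'])
def tips(P,tcp,lab):
    m=(np.hypot(P[...,0]-tcp[0],P[...,1]-tcp[1])<.07)&(abs(P[...,1]-tcp[1])<.012)&(P[...,2]>tcp[2]-.05)&(P[...,2]<tcp[2]+.06)
    q=P[m]; print(lab,m.sum(),'lowest rel TCP',np.percentile(q[:,2]-tcp[2],[0,1,5]).round(4),'x',(q[:,0]-tcp[0]).min().round(3),(q[:,0]-tcp[0]).max().round(3))
tips(P,(.455,.27,.36),'open')
move_ptp([lid[0],lid[1],.26],down(0))
for w in (.06,.035):
    gripper_to(w); K,T=cam('wrist'); im,D=snapshot('wrist'); tips(cloud(K,T,D),read_state()['eef_pos'],w)
print(read_state()['clock'],read_state()['wrist_force'])
E
```

```text
w1 spout 88 mean [0.4908 0.3119 0.119 ] far end [0.4928 0.3114 0.1213] far 0.052
w1 handle 96 mean [0.4014 0.3348 0.1165] far end [0.3951 0.3365 0.1141] far 0.06
knob 287 [0.4476 0.3221 0.1765] 0.1785
w2 spout 88 mean [0.4891 0.312  0.1172] far end [0.4925 0.3111 0.1211] far 0.052
w2 handle 47 mean [0.3995 0.3348 0.1173] far end [0.3963 0.3357 0.1157] far 0.058
knob 247 [0.4482 0.3219 0.1766] 0.1789
open 15521 lowest rel TCP [0.002  0.006  0.0128] x -0.07 0.07
0.06 15791 lowest rel TCP [-0.0057 -0.0004  0.0082] x -0.064 0.064
0.035 15224 lowest rel TCP [-0.0093 -0.003   0.0066] x -0.057 0.057
3.475 [-0.05982246  0.68760692 -0.16850162]
```

```bash
cat >> h.py <<'E'
def say(t): s=read_state(); print(t,'t%.1f'%s['clock'],'w%.4f'%s['width'],'g%.1f'%s['grasp_force'],np.round(s['eef_pos'],4),'F',np.round(s['wrist_force'],1))
def shot(n,sl=np.s_[:,:]):
    K,T=cam(n[0]); im,D=snapshot(n[0]); save(n[1],im[sl]); np.savez(n[1]+'.npz',im=im,D=D,K=K,T=T); return K,T,im,D
E
python3 - <<'E'
from h import *
R=down(0)
gripper_to(.04); print(move_l([.4478,.322,.170],R,.1,force_limit=6)); say('at knob')
gripper_to(0.0); say('gripped')
move_l([.4478,.322,.215],max_speed=.1); say('lifted')
move_ptp([.56,.22,.10],R)
print(move_l([.56,.22,.026],max_speed=.06,force_limit=3)); say('down')
gripper_to(.04); move_l([.56,.22,.12],max_speed=.2); say('lid off')
move_ptp([.50,.26,.36],R); gripper_to(.085); shot(('wrist','w3'),np.s_[:,100:560]); say('')
E
```

```text
False
at knob t4.8 w0.0401 g0.0 [0.4482 0.3223 0.1706] F [ 0.4 -0.4  0.3]
gripped t5.1 w0.0176 g58.6 [0.4482 0.3224 0.1709] F [ 0.1 -0.4  4.7]
lifted t5.7 w0.0178 g58.6 [0.4474 0.3216 0.2145] F [ 0.7  0.2 -1. ]
True
down t7.2 w0.0174 g87.3 [0.5597 0.2188 0.0637] F [-0.  -0.7 -1.4]
lid off t7.9 w0.0398 g0.0 [0.56   0.2208 0.121 ] F [-1.1 -0.5 -0.6]
 t9.5 w0.0853 g0.0 [0.5    0.26   0.3599] F [ 0.   0.3 -0.1]
```

View pics/w3.png

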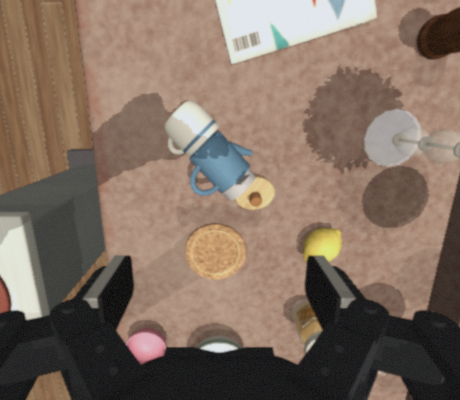

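The picture shows my path descended too early. The held lid hit the stack and toppled it. The cup lies at (190,125), the pot at (220,165) with the infuser in it, and the lid at (255,193). The mat and lemon haven't moved. I'll look closer and then mend it.

```bash
python3 - <<'E'
from h import *
move_ptp([.49,.20,.25],down(0)); K,T,im,D=shot(('wrist','w4')); P=cloud(K,T,D)
crop=cv2.resize(im[0:270,190:450],None,fx=2.2,fy=2.2,interpolation=cv2.INTER_CUBIC)
z=np.clip(P[...,2]*2500,0,255).astype(np.uint8)
save('w4c',crop)
K2,T2,a,_=shot(('scene','s4')); K3,T3,b,_=shot(('side','d4'))
A=cv2.resize(a[130:220,215:305],(400,400),interpolation=cv2.INTER_CUBIC); B=cv2.resize(b[215:315,310:410],(400,400),interpolation=cv2.INTER_CUBIC); save('sd4',np.hstack([A,B]))
say('')
E
```

```text
t10.2 w0.0848 g0.0 [0.4915 0.2022 0.2521] F [ 0.3 -0.1  0.7]
```

View pics/w4c.png

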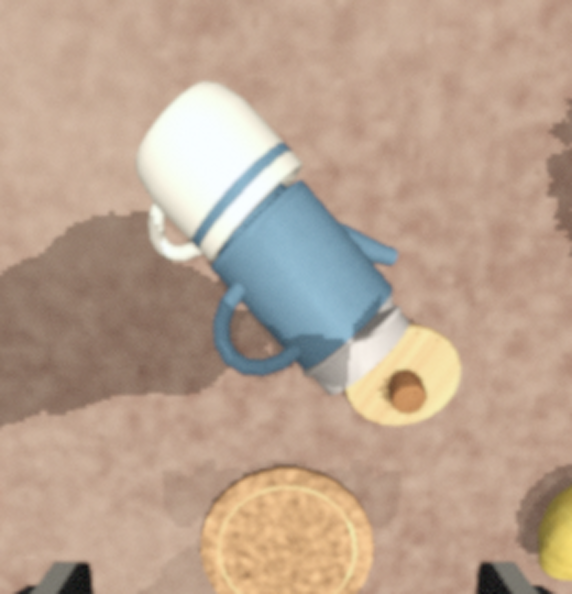

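View pics/sd4.png

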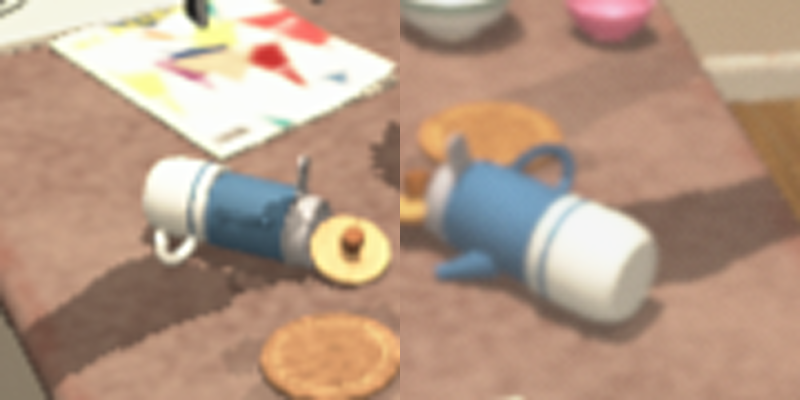

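Everything still lies nested. The cup is at (205,150) in the crop, the pot at (300,270) with both handle and spout horizontal, and the infuser is in the pot with its ear up. The lid leans by the collar at (405,375). My plan:

1. Lift the lid by its knob along its own axis and park it.
2. Pull the pot out of the cup by its handle.
3. Grip the infuser collar with a tilted tool and swing pot and infuser upright about the foot edge.

First I'll measure.

```bash
python3 - <<'E'
from h import *
d=np.load('w4.npz'); P=cloud(d['K'],d['T'],d['D']); h=cv2.cvtColor(d['im'],cv2.COLOR_RGB2HSV); H,s,v=[h[...,i].astype(int) for i in range(3)]
v_,u_=np.mgrid[:400,:640]; roi=(v_<200)&(u_>230)&(u_<420)&(P[...,2]<.13)&(P[...,1]>.14)
disc=roi&(H>12)&(H<32)&(s>70)&(v>150)&(P[...,2]>.004)&(v_>135)
q=P[disc]; 
for _ in range(3):
    c=q.mean(0); n=np.linalg.svd(q-c)[2][2]; n*=np.sign(n[2]); q=q[abs((q-c)@n)<.004]
print('lid',disc.sum(),len(q),'c',c.round(4),'bbox',q.min(0).round(4),q.max(0).round(4),'n',n.round(3),'tilt',np.degrees(np.arccos(n[2])).round(1))
k=roi&(H<14)&(s>110)&(v_>160)&(v_<192)&(u_>360)&(u_<392); kq=P[k]; print('knob',k.sum(),kq.mean(0).round(4),'height over disc plane',((kq-c)@n).max().round(4), 'top',kq[((kq-c)@n)>((kq-c)@n).max()-.004].mean(0).round(4))
blue=roi&(H>95)&(H<125)&(s>70); white=roi&(s<60)&(v>150)&(v_<125)&(u_<335)
for lab,m in(('pot',blue),('cup',white)):
    q=P[m&(P[...,2]>.052)]; c=q.mean(0); e=np.linalg.svd(q-c)[2][0]; print(lab,len(q),c.round(4),'dir',e.round(3),np.degrees(np.arctan2(e[1],e[0])).round(1),'zmax',q[:,2].max().round(4))
    a=np.array([np.cos(np.radians(-57)),np.sin(np.radians(-57))]); p=np.array([-a[1],a[0]])
    q=P[m&(P[...,2]>.008)]; A=q[:,:2]@a; B=q[:,:2]@p
    print('  along',A.min().round(4),A.max().round(4),'across',B.min().round(4),B.max().round(4))
    for lo in np.arange(A.min(),A.max(),.01):
        w=(A>=lo)&(A<lo+.01); 
        if w.sum()>5: print('   ',lo.round(3),'across',B[w].min().round(4),B[w].max().round(4),'z top',q[w][:,2].max().round(4),'z@bmin',q[w][B[w].argmin(),2].round(4),'z@bmax',q[w][B[w].argmax(),2].round(4),'axisB',B[w][q[w][:,2]>q[w][:,2].max()-.006].mean().round(4))
steel=roi&(s<60)&(v>90)&(v_>130)&(P[...,2]>.02); q=P[steel]; print('steel',len(q),q.min(0).round(3),q.max(0).round(3)); t=q[q[:,2]>.072]; print('ear',len(t),t.mean(0).round(4) if len(t) else '', (t[:,:2]@a).mean(),(t[:,:2]@p).mean()); 
print('steel along',(q[:,:2]@a).min(),(q[:,:2]@a).max())
E
```

```text
lid 1402 1006 c [0.5647 0.2046 0.02  ] bbox [0.5293 0.1739 0.0067] [0.5899 0.2327 0.0326] n [ 0.046 -0.373  0.927] tilt 22.1
knob 62 [0.5553 0.2054 0.0362] height over disc plane 0.0197 top [0.5556 0.2036 0.0391]
pot 3827 [0.4954 0.2601 0.0617] dir [ 0.516 -0.856  0.007] -58.9 zmax 0.0706
  along -0.0024 0.0918 across 0.5095 0.6105
    -0.002 across 0.5382 0.5864 z top 0.069 z@bmin 0.0607 z@bmax 0.0474 axisB 0.5571
    0.008 across 0.5278 0.5843 z top 0.064 z@bmin 0.0498 z@bmax 0.0462 axisB 0.5533
    0.018 across 0.5277 0.5863 z top 0.0669 z@bmin 0.0483 z@bmax 0.046 axisB 0.5574
    0.028 across 0.5284 0.5881 z top 0.0669 z@bmin 0.0489 z@bmax 0.042 axisB 0.5578
    0.038 across 0.5162 0.5941 z top 0.0668 z@bmin 0.0646 z@bmax 0.0233 axisB 0.5564
    0.048 across 0.5108 0.6013 z top 0.0689 z@bmin 0.0685 z@bmax 0.0168 axisB 0.5512
    0.058 across 0.5095 0.6077 z top 0.0706 z@bmin 0.0683 z@bmax 0.0107 axisB 0.5462
    0.068 across 0.511 0.6105 z top 0.0698 z@bmin 0.0685 z@bmax 0.0111 axisB 0.5514
    0.078 across 0.5189 0.5954 z top 0.0677 z@bmin 0.0649 z@bmax 0.0467 axisB 0.5613
    0
[... 268 characters left out ...]
.0394 axisB 0.5513
    -0.035 across 0.5198 0.5827 z top 0.0665 z@bmin 0.042 z@bmax 0.0419 axisB 0.5511
    -0.025 across 0.5105 0.5845 z top 0.0686 z@bmin 0.0132 z@bmax 0.0396 axisB 0.5518
    -0.015 across 0.5024 0.5866 z top 0.068 z@bmin 0.0081 z@bmax 0.04 axisB 0.5535
    -0.005 across 0.5027 0.5889 z top 0.0692 z@bmin 0.0081 z@bmax 0.0411 axisB 0.5539
    0.005 across 0.5047 0.5898 z top 0.0691 z@bmin 0.0082 z@bmax 0.039 axisB 0.5578
    0.015 across 0.5254 0.5605 z top 0.0682 z@bmin 0.0433 z@bmax 0.057 axisB 0.5469
steel 1048 [0.456 0.199 0.02 ] [0.558 0.255 0.095]
ear 120 [0.5342 0.2422 0.085 ] 0.08784966238399422 0.5799332972964069
steel along 0.038882922221267914 0.11984754594480804
```

The stack axis runs along about -58°, resting at z≈0.032. The pot has rolled onto its spout, with the handle up-left at z≈0.068 and the ear up. The lid leans 22° at about (0.560,0.203). I'll pick the lid along its normal, park it at (0.56,-0.01), and then pull the pot by the handle.

```bash
cat >> h.py <<'E'
def frame(jaw,app):
    z=np.array(app,float); z/=np.linalg.norm(z); y=np.array(jaw,float); y-=z*(y@z); y/=np.linalg.norm(y); return np.stack([np.cross(y,z),y,z],1)
E
python3 - <<'E'
from h import *
n=np.array([.046,-.373,.927]); p=np.array([.839,.545,0]); g=np.array([.560,.2035,.0195])+.0135*n
Rs=[frame(s*p,-n) for s in (1,-1)]
sol=[solve_ik(g+.1*n,R) for R in Rs]; print([None if q is None else np.round(q,2) for q in sol])
q0=np.array(read_state()['q']); i=min((k for k in(0,1) if sol[k] is not None),key=lambda k:abs(sol[k]-q0).max()); R=Rs[i]
gripper_to(.045); move_ptp(g+.1*n,R); print(move_l(g,R,.08,force_limit=5)); say('at lid')
gripper_to(0); say('grip'); move_l(g+.05*n,max_speed=.08); move_l(g+[0,0,.2],max_speed=.15); say('up')
K,T,im,D=shot(('wrist','w5')); K,T,a,D=shot(('side','d5'))
save('w5c',np.hstack([im[:,120:520],a[100:300,250:450].repeat(2,0).repeat(2,1)]))
E
```

```text
[array([ 0.12,  0.71, -0.4 ,  1.77, -0.2 ,  0.69,  0.52]), array([-0.38,  0.71,  0.41,  1.78, -0.85,  0.93, -2.04])]
False
at lid t13.0 w0.0454 g0.0 [0.5611 0.1983 0.0325] F [ 0.  -0.9  0. ]
grip t13.3 w0.0174 g58.5 [0.5609 0.1983 0.0324] F [-0.8 -1.1  1. ]
up t15.3 w0.0177 g58.6 [0.56   0.198  0.2309] F [-0.7  0.2 -0.3]
```

View pics/w5c.png

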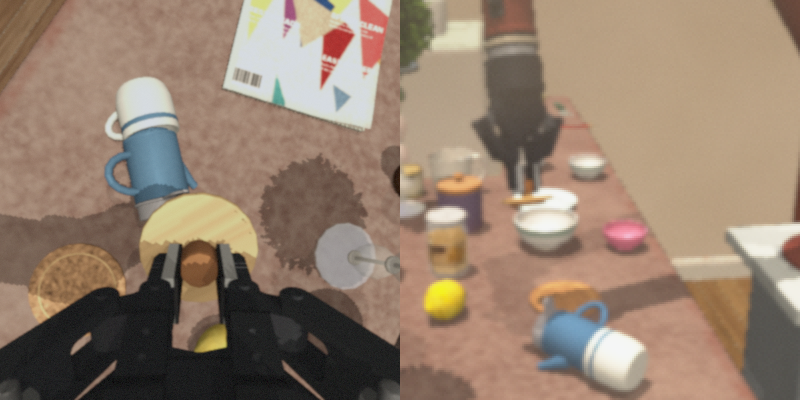

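The lid is held squarely by the knob and the stack hasn't changed. I'll park the lid and then pull the pot from the cup.

```bash
cat > look.py <<'E'
from h import *
def look(tcp,ang=-57,name='x'):
    move_ptp(tcp,down(0)); K,T,im,D=shot(('wrist',name)); P=cloud(K,T,D); hh=cv2.cvtColor(im,cv2.COLOR_RGB2HSV); H,s,v=[hh[...,i].astype(int) for i in range(3)]
    a=np.array([np.cos(np.radians(ang)),np.sin(np.radians(ang))]); p=np.array([-a[1],a[0]])
    roi=(P[...,2]<.14)&(P[...,2]>.006)&(P[...,1]>.13)&(P[...,1]<.4)&(P[...,0]<.62)
    out={}
    for lab,m in(('pot',roi&(H>95)&(H<125)&(s>70)),('cup',roi&(s<60)&(v>150)),('steel',roi&(s<60)&(v>60)&(v<=150))):
        q=P[m]; out[lab]=q
        if len(q)<30: print(lab,'none'); continue
        A=q[:,:2]@a; B=q[:,:2]@p; print(lab,len(q),'along',A.min().round(4),A.max().round(4))
        for lo in np.arange(A.min(),A.max(),.012):
            w=(A>=lo)&(A<lo+.012)
            if w.sum()>5: i,j,k=B[w].argmin(),B[w].argmax(),q[w][:,2].argmax(); print('  %.3f B %.4f(z%.3f) .. %.4f(z%.3f) ztop %.4f @B %.4f'%(lo,B[w][i],q[w][i,2],B[w][j],q[w][j,2],q[w][k,2],B[w][q[w][:,2]>q[w][k,2]-.004].mean()))
    return im,out
E
python3 - <<'E'
from look import *
R0=down(0)
move_ptp([.56,-.01,.20],R0); move_l([.56,-.01,.06],max_speed=.2); print(move_l([.56,-.01,.018],max_speed=.04,force_limit=3)); say('lid down')
gripper_to(.045); say('rel'); move_l([.56,-.01,.25],max_speed=.25)
gripper_to(.026)
a=np.radians(-55); h=np.array([np.cos(a),np.sin(a),0]); p57=np.array([.839,.545,0]); a57=np.array([.545,-.839,0]); g=.060*a57+.511*p57
Rs=[frame(s*p57,[0,0,-1]) for s in (1,-1)]; sol=[solve_ik(g+[0,0,.2],R) for R in Rs]; q0=np.array(read_state()['q'])
i=min((k for k in(0,1) if sol[k] is not None),key=lambda k:abs(sol[k]-q0).max()); R=Rs[i]
move_ptp(g+[0,0,.2],R); print(move_l(g+[0,0,.073],R,.1,force_limit=4)); say('at handle')
gripper_to(0); say('grip'); move_l(g+.032*h+[0,0,.073],max_speed=.05); say('pulled')
gripper_to(.026); move_l(g+.032*h+[0,0,.25],max_speed=.2); gripper_to(.085)
look([.50,.19,.26],-57,'w6')
E
```

```text
True
lid down t17.9 w0.0176 g59.0 [ 0.5596 -0.01    0.0269] F [-0.3  0.6  3.6]
rel t18.3 w0.0451 g0.0 [ 0.5588 -0.01    0.0263] F [-0.5  0.1 -0.5]
False
at handle t22.1 w0.0259 g0.0 [0.4619 0.2284 0.0736] F [ 0.1 -0.  -0.5]
grip t22.4 w0.0055 g55.0 [0.4612 0.2281 0.0734] F [-1.  -1.3  2.7]
pulled t23.2 w0.0054 g54.9 [0.4803 0.2012 0.073 ] F [ 0.3 -0.2  0.6]
pot 4080 along -0.0133 0.1261
  -0.013 B 0.5262(z0.059) .. 0.5812(z0.054) ztop 0.0728 @B 0.5529
  0.047 B 0.5254(z0.051) .. 0.5820(z0.043) ztop 0.0660 @B 0.5526
  0.059 B 0.5237(z0.047) .. 0.5836(z0.043) ztop 0.0662 @B 0.5531
  0.071 B 0.5057(z0.053) .. 0.5930(z0.029) ztop 0.0663 @B 0.5543
  0.083 B 0.5000(z0.056) .. 0.6012(z0.024) ztop 0.0659 @B 0.5562
  0.095 B 0.4994(z0.057) .. 0.6106(z0.019) ztop 0.0655 @B 0.5582
  0.107 B 0.5027(z0.056) .. 0.6094(z0.020) ztop 0.0659 @B 0.5596
  0.119 B 0.5244(z0.049) .. 0.5849(z0.053) ztop 0.0660 @B 0.5594
cup 4869 along -0.0546 0.147
  -0.055 B 0.5222(z0.046) .. 0.5751(z0.040) ztop 0.0634 @B 0.5473
  -0.043 B 0.5168(z0.041) .. 0.5800(z0.041) ztop 0.0675 @B 0.5491
  -0.031 B 0.5111(z0.011) ..
[... 672 characters left out ...]
 0.0626 @B 0.5633
steel 414 along -0.0122 0.1289
  -0.012 B 0.5230(z0.053) .. 0.5846(z0.046) ztop 0.0581 @B 0.5249
  -0.000 B 0.5212(z0.048) .. 0.5832(z0.039) ztop 0.0592 @B 0.5257
  0.036 B 0.5519(z0.056) .. 0.5742(z0.034) ztop 0.0563 @B 0.5568
  0.048 B 0.5213(z0.043) .. 0.5833(z0.037) ztop 0.0562 @B 0.5372
  0.060 B 0.5205(z0.035) .. 0.5854(z0.033) ztop 0.0467 @B 0.5230
  0.072 B 0.5034(z0.053) .. 0.5960(z0.025) ztop 0.0530 @B 0.5083
  0.084 B 0.4981(z0.053) .. 0.6047(z0.020) ztop 0.0559 @B 0.5002
  0.096 B 0.4973(z0.054) .. 0.6113(z0.019) ztop 0.0545 @B 0.5035
  0.108 B 0.5103(z0.050) .. 0.6050(z0.019) ztop 0.0505 @B 0.5222
  0.120 B 0.5301(z0.043) .. 0.5903(z0.043) ztop 0.0934 @B 0.5682
```

The pot came clear of the cup by about 30 mm with the infuser still in it. I'll fit the cylinder axis and check the swing's reachability.

```bash
cat > fit.py <<'E'
from h import *
from scipy.optimize import least_squares
def fit(f,col,r,c0,ang0,lo,hi,halfB=.026,zmin=.035):
    d=np.load(f); P=cloud(d['K'],d['T'],d['D']); hh=cv2.cvtColor(d['im'],cv2.COLOR_RGB2HSV); H,s,v=[hh[...,i].astype(int) for i in range(3)]
    a=np.array([np.cos(np.radians(ang0)),np.sin(np.radians(ang0))]); p=np.array([-a[1],a[0]])
    m=((H>95)&(H<125)&(s>70)) if col=='blue' else (s<70)&(v>60)
    A=P[...,:2]@a; B=P[...,:2]@p
    m&=(A>lo)&(A<hi)&(abs(B-c0)<halfB)&(P[...,2]>zmin)&(P[...,2]<.075); A,B,z=A[m],B[m],P[m][:,2]; A0=(lo+hi)/2
    f_=lambda x:(np.hypot(B-x[0]-x[1]*(A-A0),z-x[2]-x[3]*(A-A0))-r)
    R=least_squares(f_,[c0,0,r,0],loss='soft_l1',f_scale=.001); x=R.x
    g=A0*a+x[0]*p; print(f,col,m.sum(),'B0 %.4f dir %.1f z %.4f slope %.3f rms %.4f'%(x[0],ang0+np.degrees(np.arctan(x[1])),x[2],x[3],np.sqrt(np.mean(f_(x)**2))),'mid xy',g.round(4))
    return A,B,z
E
python3 - <<'E'
from fit import *
fit('w6.npz','blue',.032,.555,-57,.052,.118)
A,B,z=fit('w6.npz','steel',.029,.5575,-57,.128,.145)
d=np.load('w6.npz'); P=cloud(d['K'],d['T'],d['D']); a=np.array([.5446,-.8387]); p=np.array([.8387,.5446])
A=P[...,:2]@a; B=P[...,:2]@p; m=(abs(B-.557)<.012)&(A>.03)&(A<.17)&(P[...,2]<.11)
for lo in np.arange(.03,.165,.004):
    w=m&(A>=lo)&(A<lo+.004); print('%.3f:%.3f'%(lo,np.median(P[w][:,2])),end=' ')
h=np.array([np.cos(np.radians(-54)),np.sin(np.radians(-54)),0]); Z=np.array([0,0,1.]); jaw=np.cross(Z,h)
C=.135*np.r_[a,0]+.557*np.r_[p,0]+[0,0,.033]
print('\nC',C)
for t in (35,50,65):
  for sg in (1,-1):
    for phi in (0,45,90):
        tt,f=np.radians([t,phi]); u=h*np.cos(f)+Z*np.sin(f); w=-h*np.sin(f)+Z*np.cos(f)
        pos=C+(-h*.09*(1-np.cos(f))+Z*.09*np.sin(f)); q=solve_ik(pos,frame(sg*jaw,-np.sin(tt)*u-np.cos(tt)*w)); print(t,sg,phi,None if q is None else np.round(q,2))
E
```

```text
w6.npz blue 2746 B0 0.5555 dir -49.2 z 0.0323 slope -0.004 rms 0.0013 mid xy [0.5122 0.2313]
w6.npz steel 408 B0 0.5628 dir -43.5 z 0.0325 slope -0.055 rms 0.0008 mid xy [0.5464 0.1921]
0.030:0.001 0.034:0.001 0.038:0.001 0.042:0.001 0.046:0.054 0.050:0.057 0.054:0.064 0.058:0.064 0.062:0.064 0.066:0.064 0.070:0.064 0.074:0.064 0.078:0.064 0.082:0.064 0.086:0.064 0.090:0.064 0.094:0.063 0.098:0.064 0.102:0.063 0.106:0.063 0.110:0.063 0.114:0.063 0.118:0.063 0.122:0.067 0.126:0.062 0.130:0.060 0.134:0.061 0.138:0.060 0.142:0.059 0.146:nan 0.150:nan 0.154:nan 0.158:0.001 0.162:0.001 
C [0.5406769 0.1901177 0.033    ]
35 1 0 [ 0.14  0.97 -0.45  1.63 -0.23  0.89  0.62]
35 1 45 [-0.47  0.66 -0.06  1.86  0.36  0.64 -0.18]
35 1 90 [-1.09  0.85  0.2   1.85  0.9   1.05 -1.01]
35 -1 0 [-0.32  0.96  0.35  1.65 -0.88  1.17 -1.96]
35 -1 45 [-0.89  0.75  0.62  1.87 -0.41  0.63 -2.6 ]
35 -1 90 [-0.42  1.06 -0.96  1.83  1.35  1.85  1.79]
50 1 0 [ 0.23  1.09 -0.51  1.53 -0.34  1.08  0.73]
50 1 45 [-0.24  0.69 -0.22  1.8   0.08  0.69  0.15]
50 1 90 [-0.96  0.73  0.13  1.87  0.79  0.9  -0.84]
50 -1 0 [-0.24  1.07  0.36  1.55 -0.96  1.44 -1.88]
50 -1 45 [-0.67  0.72  0.47  1.82 -0.57  0.77 -2.38]
50 -1 90 [-0.25  1.04 -1.15  1.84  1.33  1.74  1.87]
65 1 0 [ 0.29  1.23 -0.56  1.42 -0.41  1.27  0.79]
65 1 45 [-0.05  0.75 -0.34  1.73 -0.14  0.8   0.42]
65 1 90 [-0.78  0.65  0.04  1.87  0.6   0.78 -0.6 ]
65 -1 0 [-0.18  1.19  0.37  1.44 -1.04  1.7  -1.84]
65 -1 45 [-0.49  0.76  0.39  1.75 -0.72  0.98 -2.18]
65 -1 90 [-1.3   0.84  0.92  1.88 -0.33  0.66 -2.83]
  return _methods._mean(a, axis=axis, dtype=dtype,
  ret = ret.dtype.type(ret / rcount)
```

```bash
python3 - <<'E'
from look import *
a=np.radians(-49); h=np.array([np.cos(a),np.sin(a),0]); Z=np.array([0,0,1.]); jaw=np.cross(Z,h); t=np.radians(60)
O0=np.array([.4863,.2611,0])
def pose(phi,L=.0925):
    f=np.radians(phi); u=h*np.cos(f)+Z*np.sin(f); w=-h*np.sin(f)+Z*np.cos(f); c,s=np.cos(f),np.sin(f)
    oz=max(.032*c-.006*s,.024*c)+.001
    os=(.006-.006*c-.032*s) if phi<36.9 else (-.004-.024*s)
    os+=.045*max(0,phi-25)/65
    return O0+h*os+Z*oz+u*L, frame(jaw,-np.sin(t)*u-np.cos(t)*w)
p0,R0=pose(0,.094)
move_ptp([.55,.15,.25],down(0)); gripper_to(.072)
move_ptp(p0-R0[:,2]*.10,R0); print(move_l(p0,R0,.08,force_limit=5)); say('at collar')
gripper_to(0); say('grip')
ok=True
for phi in range(10,91,10):
    p,R=pose(phi); r=move_l(p,R,.06,force_limit=20)
    if phi%30==0 or r: say(f'phi{phi} {r}')
    if r: ok=False; break
shot(('side','d7')); shot(('scene','s7'))
a=np.load('s7.npz')['im']; b=np.load('d7.npz')['im']
save('sd7',np.hstack([cv2.resize(a[110:230,215:335],(400,400)),cv2.resize(b[195:325,300:430],(400,400))]))
E
```

```text
False
at collar t28.8 w0.0718 g0.0 [0.5486 0.1897 0.0331] F [-0.7  0.1 -0.1]
grip t29.1 w0.0552 g62.8 [0.5486 0.1899 0.0334] F [ 0.6 -1.5  2.2]
phi30 False t30.3 w0.0548 g63.3 [0.531  0.209  0.0709] F [ 1.8 -0.5  0.2]
phi60 False t31.3 w0.0550 g64.2 [0.5177 0.2257 0.0933] F [ 1.5 -2.1  7.1]
phi90 True t32.3 w0.0549 g63.0 [0.501  0.2457 0.0966] F [-1.8 -0.5  9.2]
```

View pics/sd7.png

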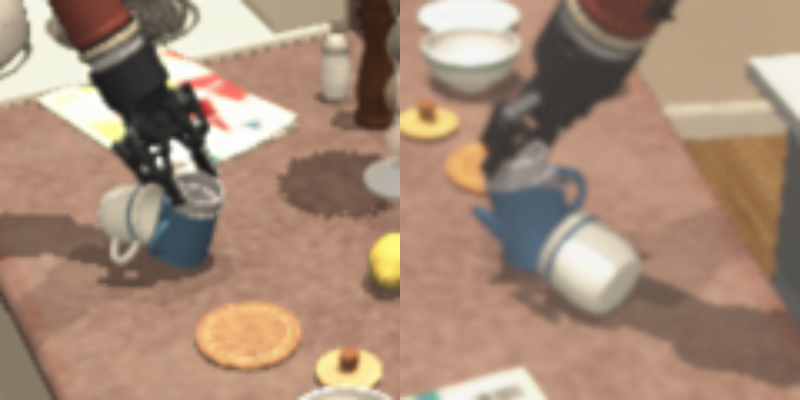

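Pot and infuser now stand nearly upright, with the cup leaning against the pot and the lid parked upright. I'll ease the pressure, drag the pot clear of the cup, let go, and check.

```bash
python3 - <<'E'
from h import *
a=np.radians(-49); h=np.array([np.cos(a),np.sin(a),0]); Z=np.array([0,0,1.]); jaw=np.cross(Z,h)
R=frame(jaw,-np.sin(np.radians(60))*Z+np.cos(np.radians(60))*h)
p=np.array(read_state()['eef_pos'])
p2=p+Z*.001; move_l(p2,R,.03); say('eased')
p3=p2+h*.03; print(move_l(p3,R,.05)); say('dragged')
gripper_to(.075); hold(.3); say('released'); move_l(p3-R[:,2]*.10,max_speed=.15)
move_ptp([.52,.13,.30],down(0)); gripper_to(.085); shot(('scene','s8')); K,T,im,D=shot(('wrist','w8'))
save('w8c',cv2.resize(im[0:300,150:500],None,fx=2,fy=2,interpolation=cv2.INTER_CUBIC)); say('')
E
```

```text
eased t32.7 w0.0548 g63.2 [0.5033 0.2423 0.0973] F [-0.5  1.3  1.5]
False
dragged t33.4 w0.0546 g63.4 [0.5216 0.2215 0.0979] F [-1.3  1.5  2.4]
released t34.1 w0.0748 g0.0 [0.5214 0.2218 0.0977] F [ 0.4  0.2 -0.3]
 t36.0 w0.0852 g0.0 [0.5195 0.1314 0.2991] F [ 0.2  0.1 -0.2]
```

View pics/w8c.png

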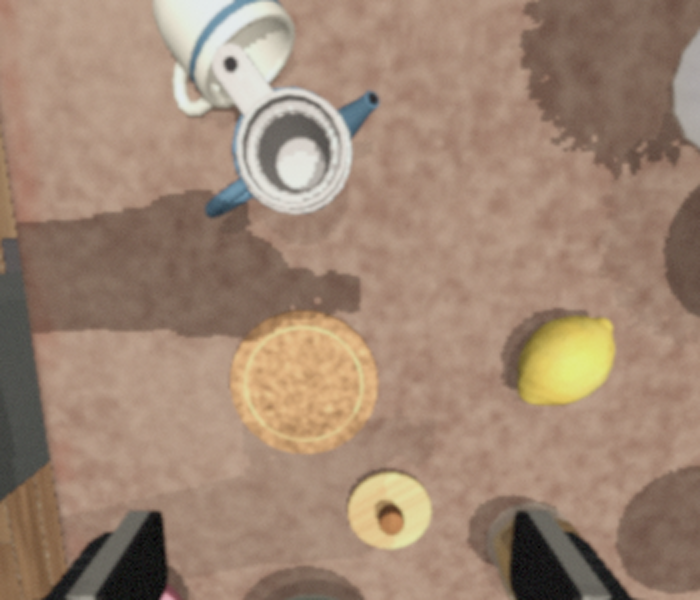

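Pot and infuser stand upright. In crop pixels the collar is at (297,150), the ear points at about 124°, and the spout at (372,100) gives a pot yaw of about 36°. The cup lies behind with its mouth toward the pot, and the lid sits upright at (390,510). Next I'll grip the collar, slide the pot clear of the cup, then lift the infuser out to the bowl.

```bash
cat >> h.py <<'E'
def circ(pts):
    A=np.c_[2*pts[:,:2],np.ones(len(pts))]; s=np.linalg.lstsq(A,(pts[:,:2]**2).sum(1),rcond=None)[0]
    return s[:2],np.sqrt(s[2]+s[0]**2+s[1]**2)
def best(pos,ang):  # vertical tool, jaw at ang, the half turn that needs less joint travel
    q0=np.array(read_state()['q']); c=[(abs(np.array(q)-q0).max(),k) for k in (0,1) if (q:=solve_ik(pos,down(ang+k*np.pi))) is not None]
    return down(ang+min(c)[1]*np.pi)
E
cat > m8.py <<'E'
from h import *
d=np.load('w8.npz'); P=cloud(d['K'],d['T'],d['D']); near=np.hypot(P[...,0]-.52,P[...,1]-.225)<.09
hh=cv2.cvtColor(d['im'],cv2.COLOR_RGB2HSV); H,s,v=[hh[...,i].astype(int) for i in range(3)]
m=near&(P[...,2]>.092)&(P[...,2]<.103); c,r=circ(P[m]); 
for _ in range(4):
    q=P[m]; q=q[abs(np.hypot(*(q[:,:2]-c).T)-.0275)<.004]; c,r=circ(q)
zt=np.median(q[:,2]); rr=np.hypot(P[...,0]-c[0],P[...,1]-c[1])
nn=np.linalg.svd(q-q.mean(0))[2][2]; nn*=np.sign(nn[2])
ear=(rr>.04)&(rr<.07)&(P[...,2]>.074)&(P[...,2]<.086); e=(P[ear][:,:2]-c).mean(0); ya=np.degrees(np.arctan2(e[1],e[0]))-90
b=near&(H>95)&(H<125)&(s>70)&(rr>.037)&(rr<.07)&(P[...,2]<.09); B=P[b][:,:2]-c; sp=B[B[:,0]>0].mean(0); ha=B[B[:,0]<0].mean(0); yp=np.degrees(np.arctan2(*(sp-ha)[::-1]))
print('collar',c.round(4),r.round(4),zt.round(4),'n',nn.round(3),'ear n',ear.sum(),'inf yaw',ya.round(1),'pot yaw',yp.round(1),'far',rr[b].max())
l=(np.hypot(P[...,0]-.56,P[...,1]+.01)<.05)&(P[...,2]>.006)&(P[...,2]<.016)&(H>10)&(s>60); lc,lr=circ(P[l]); k=(np.hypot(P[...,0]-.56,P[...,1]+.01)<.03)&(P[...,2]>.028); print('lid bbox c',((P[l].min(0)+P[l].max(0))/2).round(4),'knob',np.median(P[k],0).round(4),P[k][:,2].max())
E
python3 - <<'E'
from m8 import *
assert abs(r-.0275)<.003 and abs(zt-.097)<.006
A=np.radians(ya); g=np.array([*c,.0890]); hd=np.array([.656,-.755,0])
R=best(g+[0,0,.15],A); move_ptp(g+[0,0,.15],R); gripper_to(.076); print(move_l(g,R,.1,force_limit=5)); say('collar')
gripper_to(0); say('grip'); g2=g+hd*.05; print(move_l(g2,R,.06,force_limit=15)); say('dragged')
move_l(g2+[0,0,.13],max_speed=.1); say('lifted'); K,T,im,D=shot(('wrist','w9')); shot(('side','d9')); shot(('scene','s9'))
a=np.load('s9.npz')['im']; save('w9c',np.hstack([im[:,120:520],cv2.resize(a[90:230,225:365],(400,400))]))
E
```

```text
collar [0.4939 0.242 ] 0.0271 0.0975 n [-0.01  0.01  1.  ] ear n 452 inf yaw 36.9 pot yaw 31.3 far 0.06114285695374919
lid bbox c [ 0.5588 -0.0095  0.0109] knob [ 0.5585 -0.008   0.0325] 0.034655323810415306
False
collar t38.5 w0.0762 g0.0 [0.4943 0.2422 0.0896] F [ 0.9 -1.  -0.2]
grip t38.8 w0.0550 g63.8 [0.4945 0.2422 0.09  ] F [ 0.3 -0.7  5.7]
True
dragged t39.2 w0.0550 g63.7 [0.4978 0.2389 0.0908] F [-0.6  0.4  3. ]
lifted t40.7 w0.0548 g63.4 [0.5261 0.2044 0.2183] F [-0.7 -1.2 -1.3]
```

View pics/w9c.png

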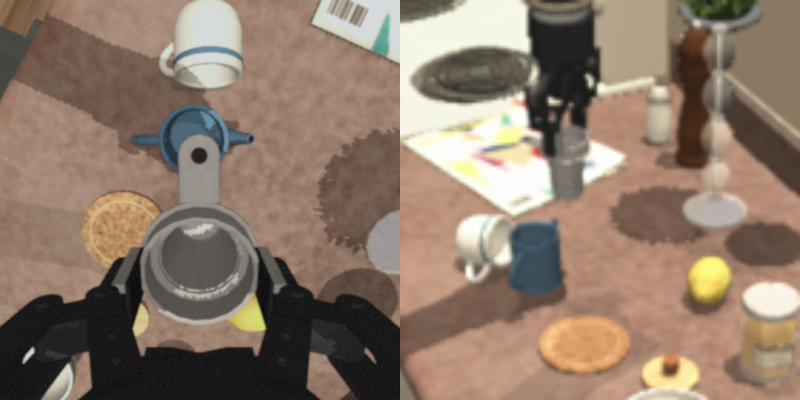

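The infuser is out and hangs straight in the jaws. The pot stands alone and upright, with the cup behind it. Infuser to the bowl next, then I'll measure pot and cup numerically.

```bash
cat > m10.py <<'E'
from h import *
from fit import fit
def mpot(f,c0,rmax=.09):
    d=np.load(f); P=cloud(d['K'],d['T'],d['D']); hh=cv2.cvtColor(d['im'],cv2.COLOR_RGB2HSV); H,s,v=[hh[...,i].astype(int) for i in range(3)]
    blue=(H>95)&(H<125)&(s>70)&(np.hypot(P[...,0]-c0[0],P[...,1]-c0[1])<rmax)
    q=P[blue&(P[...,2]>.073)&(P[...,2]<.1)]; zr=np.median(q[:,2]); c=np.median(q[:,:2],0)
    for _ in range(6):
        k=q[abs(np.hypot(*(q[:,:2]-c).T)-.030)<.005]; c,r=circ(k)
    nn=np.linalg.svd(k-k.mean(0))[2][2]; nn*=np.sign(nn[2]); rr=np.hypot(P[...,0]-c[0],P[...,1]-c[1])
    b=blue&(rr>.037)&(rr<.07)&(P[...,2]>.02); B=P[b][:,:2]-c; e=np.linalg.svd(B)[2][0]; far=P[b][rr[b]>rr[b].max()-.004]
    hb=P[b&(P[...,2]<.0715)][:,:2]-c; hm=hb[abs(hb@e)>.05].mean(0) if (abs(hb@e)>.05).any() else hb.mean(0); sg=-np.sign(hm@e); e=e*sg
    print('pot rim',c.round(4),'r',r.round(4),'z',np.median(k[:,2]).round(4),'n',nn.round(3),'yaw',np.degrees(np.arctan2(e[1],e[0])).round(1),len(k))
    return c,np.arctan2(e[1],e[0]),P,H,s,v
E
python3 - <<'E'
from m10 import *
b=np.array([.498,-.1235,0])
R=best(b+[0,0,.23],np.radians(0)); move_ptp([.50,.02,.24],R); move_ptp(b+[0,0,.19],R); move_l(b+[0,0,.10],max_speed=.15)
print(move_l(b+[0,0,.078],max_speed=.03,force_limit=4)); say('in bowl'); gripper_to(.075); say('rel'); move_l(b+[0,0,.2],max_speed=.2)
move_ptp([.50,-.19,.30],down(0)); K,T,im,D=shot(('wrist','w10b')); gripper_to(.085)
P=cloud(K,T,D); n=np.hypot(P[...,0]-b[0],P[...,1]-b[1])<.05; q=P[n&(P[...,2]>.08)&(P[...,2]<.1)]; c=np.median(q[:,:2],0)
for _ in range(4): q1=q[abs(np.hypot(*(q[:,:2]-c).T)-.0275)<.004]; c,r=circ(q1)
nn=np.linalg.svd(q1-q1.mean(0))[2][2]; print('infuser',c.round(4),r.round(4),'ztop',np.median(q1[:,2]).round(4),'n',nn.round(3))
m=(abs(np.hypot(P[...,0]-b[0],P[...,1]-b[1])-.056)<.008)&(P[...,2]>.046)&(P[...,2]<.058); print('bowl',circ(P[m])[0].round(4),circ(P[m])[1].round(4))
m=(np.hypot(P[...,0]-.48,P[...,1]+.313)<.08)&(P[...,2]>.004)&(P[...,2]<.02); q=P[m]; print('saucer bbox c',((q.min(0)+q.max(0))/2).round(4),np.ptp(q,0).round(4))
move_ptp([.52,.13,.30],down(0)); shot(('wrist','w10')); 
c,y,P,H,s,v=mpot('w10.npz',(.50,.235))
w=(s<60)&(v>120)&(P[...,0]<.56)&(P[...,0]>.38)&(P[...,1]>.2)&(P[...,1]<.40)&(P[...,2]>.008)&(P[...,2]<.1); q=P[w]; print('cup',w.sum(),q.min(0).round(4),q.max(0).round(4))
j=np.array([-np.sin(y),np.cos(y)]); t=np.array([np.cos(y),np.sin(y)]); rel=q[:,:2]-c; mm=abs(rel@t)<.014; print('cup nearest along jaw axis at z>.03',(rel[mm&(q[:,2]>.03)]@j).min().round(4) if (mm&(q[:,2]>.03)).any() else None)
say('')
E
```

```text
True
in bowl t43.6 w0.0553 g64.0 [ 0.4979 -0.1234  0.082 ] F [-0.2 -0.3  5.1]
rel t44.0 w0.0750 g0.0 [ 0.4973 -0.1231  0.0813] F [ 0.4 -0.4 -0.1]
infuser [ 0.498  -0.1236] 0.027 ztop 0.0897 n [ 0.     0.007 -1.   ]
bowl [ 0.4982 -0.1264] 0.0552
saucer bbox c [ 0.4798 -0.3168  0.01  ] [0.1288 0.131  0.012 ]
pot rim [0.4909 0.2401] r 0.0289 z 0.0785 n [-0.014  0.008  1.   ] yaw 38.7 646
cup 2760 [0.4114 0.2089 0.008 ] [0.5356 0.324  0.0802]
cup nearest along jaw axis at z>.03 0.0281
 t46.8 w0.0851 g0.0 [0.5205 0.1275 0.3002] F [ 0.3 -0.9 -0.4]
```

```bash
python3 - <<'E'
from m10 import *
c,y,P,H,s,v=mpot('w10.npz',(.50,.235))
m=(P[...,2]>.025)&(P[...,2]<.12)&(P[...,1]<.4)&(P[...,1]>.15); q=P[m]; rel=q[:,:2]-c; rr=np.hypot(*rel.T); ang=np.degrees(np.arctan2(rel[:,1],rel[:,0]))%360
o=(rr>.0345)&(rr<.09)
for a in range(0,360,10):
    w=o&(abs(ang-a-5)<5)
    print(a,'n',w.sum(),'rmin %.3f zmax %.3f'%(rr[w].min(),q[w][:,2].max()) if w.sum()>2 else '',end=' | ')
for ja in (75,85,95,105,125):
    j=np.array([np.cos(np.radians(ja)),np.sin(np.radians(ja))]); t=np.array([-j[1],j[0]]); w=(rr>.0345)&(abs(rel@t)<.014)
    f=(rel[w]@j); print('\njaw',ja,'+',f[f>0].min().round(3) if (f>0).any() else '-','-',f[f<0].max().round(3) if (f<0).any() else '-')
E
```

```text
pot rim [0.4909 0.2401] r 0.0289 z 0.0785 n [-0.014  0.008  1.   ] yaw 38.7 646
0 n 0  | 10 n 0  | 20 n 21 rmin 0.035 zmax 0.058 | 30 n 142 rmin 0.035 zmax 0.074 | 40 n 94 rmin 0.035 zmax 0.073 | 50 n 5 rmin 0.035 zmax 0.055 | 60 n 0  | 70 n 0  | 80 n 8 rmin 0.071 zmax 0.041 | 90 n 174 rmin 0.066 zmax 0.067 | 100 n 109 rmin 0.069 zmax 0.074 | 110 n 205 rmin 0.066 zmax 0.075 | 120 n 316 rmin 0.064 zmax 0.074 | 130 n 349 rmin 0.055 zmax 0.070 | 140 n 109 rmin 0.056 zmax 0.059 | 150 n 0  | 160 n 0  | 170 n 0  | 180 n 0  | 190 n 0  | 200 n 0  | 210 n 127 rmin 0.035 zmax 0.072 | 220 n 103 rmin 0.035 zmax 0.071 | 230 n 0  | 240 n 0  | 250 n 0  | 260 n 0  | 270 n 0  | 280 n 0  | 290 n 0  | 300 n 0  | 310 n 0  | 320 n 0  | 330 n 0  | 340 n 0  | 350 n 0  | 
jaw 75 + 0.032 - -

jaw 85 + 0.066 - -

jaw 95 + 0.066 - -

jaw 105 + 0.066 - -

jaw 125 + 0.053 - -
```

```bash
python3 - <<'E'
from m10 import *
g=np.array([.4909,.2401,.046]); A=np.radians(105); mat=np.array([.4927,.0932,0])
R=best(g+[0,0,.15],A); move_ptp(g+[0,0,.15],R); gripper_to(.080); print(move_l(g,R,.12,force_limit=5)); say('pot')
gripper_to(0); say('grip'); move_l(g+[0,0,.09],max_speed=.12); say('lift')
move_l(mat+[0,0,.136],R,.12); move_l(mat+[0,0,.065],max_speed=.1); print(move_l(mat+[0,0,.048],max_speed=.03,force_limit=4)); say('on mat')
gripper_to(.080); move_l(mat+[0,0,.18],max_speed=.2)
move_ptp([.50,.01,.28],down(0)); gripper_to(.085); shot(('wrist','w11')); c,y,P,*_=mpot('w11.npz',(.493,.093))
K,T=[np.load('w11.npz')[k] for k in 'KT']
l=(np.hypot(P[...,0]-.56,P[...,1]+.01)<.05)&(P[...,2]>.028)&(P[...,2]<.04); print('knob',l.sum(),np.median(P[l],0).round(4) if l.any() else '')
k=np.array([.5588,-.0095,.026]); R=best(k+[0,0,.1],0.)
move_ptp(k+[0,0,.15],R); gripper_to(.045); print(move_l(k,R,.1,force_limit=4)); say('lid')
gripper_to(0); say('grip'); move_l(k+[0,0,.15],max_speed=.2)
t=np.array([*c,0]); move_ptp(t+[0,0,.18],R); move_l(t+[0,0,.12],max_speed=.12); print(move_l(t+[0,0,.104],max_speed=.02,force_limit=3)); say('seat')
E
```

```text
False
pot t49.6 w0.0801 g0.0 [0.4914 0.2403 0.0467] F [-0.4 -0.9 -0.9]
grip t49.9 w0.0625 g65.6 [0.4917 0.2407 0.0472] F [-1.   0.6  4.8]
lift t50.8 w0.0626 g65.6 [0.4901 0.24   0.1352] F [-0.6  0.3 -3. ]
True
on mat t53.5 w0.0622 g66.1 [0.4931 0.0934 0.0552] F [-0.5  0.3  5.7]
pot rim [0.4926 0.0916] r 0.0286 z 0.0864 n [-0.024  0.001  1.   ] yaw 41.9 737
knob 172 [ 0.558  -0.0088  0.0326]
False
lid t58.6 w0.0447 g0.0 [ 0.5593 -0.0095  0.0266] F [0.2 0.  0.6]
grip t59.0 w0.0174 g58.6 [ 0.5592 -0.0095  0.0267] F [-1.3  0.4  5.4]
True
seat t61.7 w0.0176 g58.9 [0.4926 0.0917 0.1077] F [-1.  -0.4  3.7]
```

```bash
python3 - <<'E'
from m10 import *
gripper_to(.045); say('rel'); c=np.array(read_state()['eef_pos']); move_l(c+[0,0,.12],max_speed=.2)
move_ptp([.49,.01,.30],down(0)); gripper_to(.085); K,T,im,D=shot(('wrist','w12b')); P=cloud(K,T,D)
n=np.hypot(P[...,0]-.4926,P[...,1]-.0916)<.036; q=P[n&(P[...,2]>.088)&(P[...,2]<.097)]; print('lid disc bbox c',((q.min(0)+q.max(0))/2).round(4),np.ptp(q,0).round(4),'z',np.median(q[:,2]).round(4),'n',np.linalg.svd(q-q.mean(0))[2][2].round(3)); k=P[n&(P[...,2]>.108)]; print('knob',np.median(k,0).round(4))
move_ptp([.46,.22,.26],down(0)); K,T,im,D=shot(('wrist','w12')); P=cloud(K,T,D); shot(('scene','s12')); shot(('side','d12'))
m=(P[...,2]>.008)&(P[...,2]<.1)&(P[...,0]>.38)&(P[...,0]<.54)&(P[...,1]>.21)&(P[...,1]<.385)
v,u=np.nonzero(m); print('px',u.min(),u.max(),v.min(),v.max(),P[m].min(0).round(4),P[m].max(0).round(4))
a=np.load('s12.npz')['im']; b=np.load('d12.npz')['im']
cr=im[max(0,v.min()-15):v.max()+15,u.min()-15:u.max()+15]; f=400/max(cr.shape[:2]); cr=cv2.resize(cr,None,fx=f,fy=f,interpolation=cv2.INTER_CUBIC); C=np.zeros((400,800,3),np.uint8); C[:cr.shape[0],:cr.shape[1]]=cr; C[:200,400:600]=cv2.resize(a[140:210,220:290],(200,200)); C[:200,600:800]=cv2.resize(b[230:320,320:410],(200,200)); save('w12c',C); print('scale',f,'origin',u.min()-15,max(0,v.min()-15))
E
```

```text
rel t62.1 w0.0450 g0.0 [0.4917 0.0916 0.107 ] F [0.3 1.  0.2]
lid disc bbox c [0.492  0.0915 0.0926] [0.0656 0.0645 0.0068] z 0.0929 n [ 0.  0. -1.]
knob [0.4896 0.0837 0.4321]
px 274 346 51 128 [0.4111 0.2724 0.0081] [0.4917 0.3536 0.0754]
scale 3.7383177570093458 origin 259 36
```

View pics/w12c.png

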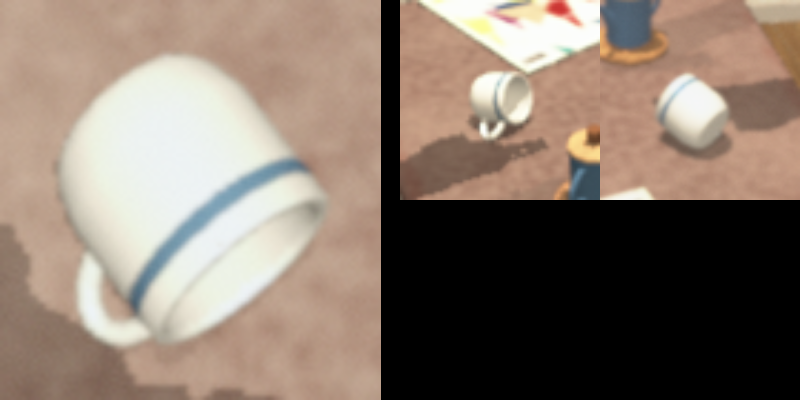

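The cup lies with its mouth toward lower right, at about (245,270) in the crop. The handle is at lower left, (110,310), resting on the table. The rim's right wall is free to grip with a tilted tool. The lid sits level on the pot (disc top 0.093, centred within 1 mm). Next I'll fit the cup.

```bash
python3 - <<'E'
from h import *
from scipy.optimize import least_squares
d=np.load('w12.npz'); P=cloud(d['K'],d['T'],d['D']); hh=cv2.cvtColor(d['im'],cv2.COLOR_RGB2HSV); s=hh[...,1].astype(int)
m=(P[...,2]>.008)&(P[...,2]<.1)&(P[...,0]>.40)&(P[...,0]<.50)&(P[...,1]>.26)&(P[...,1]<.36); a=np.radians(-50); h=np.array([np.cos(a),np.sin(a)]); p=np.array([-h[1],h[0]])
q=P[m]; A=q[:,:2]@h; B=q[:,:2]@p; z=q[:,2]
for lo in np.arange(A.min(),A.max(),.006):
    w=(A>=lo)&(A<lo+.006); top=z[w]>z[w].max()-.004; print('A %.4f B %.4f(z%.3f) %.4f(z%.3f) ztop %.4f @B %.4f n%d'%(lo,B[w].min(),z[w][B[w].argmin()],B[w].max(),z[w][B[w].argmax()],z[w].max(),B[w][top].mean(),w.sum()))
Am=np.median(A); sel=(z>.04)&(A>A.min()+.022)&(A<A.max()-.012)
for r in (.033,):
    f=lambda x:(np.hypot(B[sel]-x[0]-x[1]*(A[sel]-Am),(z[sel]-x[2]-x[3]*(A[sel]-Am))*np.cos(np.arctan(x[3])))-r)
    x=least_squares(f,[np.median(B),0,r,0],loss='soft_l1',f_scale=.001).x; print('Am %.4f'%Am,'B0 %.4f dir %.1f zc %.4f tilt %.1f rms %.4f'%(x[0],-50+np.degrees(np.arctan(x[1])),x[2],np.degrees(np.arctan(x[3])),np.sqrt(np.mean(f(x)**2))),sel.sum())
E
```

```text
A 0.0122 B 0.5235(z0.044) 0.5711(z0.043) ztop 0.0599 @B 0.5485 n193
A 0.0182 B 0.5184(z0.038) 0.5769(z0.039) ztop 0.0627 @B 0.5479 n285
A 0.0242 B 0.5175(z0.041) 0.5783(z0.039) ztop 0.0655 @B 0.5479 n319
A 0.0302 B 0.5124(z0.013) 0.5798(z0.040) ztop 0.0672 @B 0.5471 n348
A 0.0362 B 0.5032(z0.010) 0.5795(z0.042) ztop 0.0695 @B 0.5473 n380
A 0.0422 B 0.5009(z0.009) 0.5796(z0.042) ztop 0.0704 @B 0.5476 n395
A 0.0482 B 0.4977(z0.008) 0.5794(z0.043) ztop 0.0728 @B 0.5466 n371
A 0.0542 B 0.4964(z0.008) 0.5789(z0.047) ztop 0.0740 @B 0.5470 n381
A 0.0602 B 0.4979(z0.011) 0.5795(z0.046) ztop 0.0754 @B 0.5472 n417
A 0.0662 B 0.5029(z0.012) 0.5789(z0.049) ztop 0.0735 @B 0.5499 n366
A 0.0722 B 0.5147(z0.044) 0.5787(z0.043) ztop 0.0512 @B 0.5769 n284
A 0.0782 B 0.5238(z0.022) 0.5729(z0.028) ztop 0.0280 @B 0.5709 n97
Am 0.0481 B0 0.5472 dir -51.5 zc 0.0354 tilt 14.3 rms 0.0007 1998
```

```bash
python3 - <<'E'
from h import *
a=np.radians(-51.5); h=np.array([np.cos(a),np.sin(a),0]); Z=np.array([0,0,1.]); p=np.cross(Z,h); t=np.radians(60)
def ori(phi):
    f=np.radians(phi); u=h*np.cos(f)+Z*np.sin(f); w=-h*np.sin(f)+Z*np.cos(f); return u,frame(p,-np.sin(t)*u-np.cos(t)*w)
u,R=ori(14.3); g=np.array([.4671,.2935,.0424])-.007*u+.031*p; print('TCP',g)
gripper_to(.036); move_ptp(g-R[:,2]*.09+[0,0,.02],R); move_l(g-R[:,2]*.05,max_speed=.15); print(move_l(g,R,.05,force_limit=3)); say('rim')
gripper_to(0); say('grip'); g1=g+[0,0,.07]; move_l(g1,R,.08); say('lift')
end=np.array([.51,.28,.20])
for k in range(1,7):
    phi=14.3+75.7*k/6; move_l(g1+(end-g1)*k/6,ori(phi)[1],.08)
say('upright'); shot(('side','d13')); shot(('scene','s13'))
q=np.array(read_state()['q']); print(q.round(2))
b=np.load('d13.npz')['im']; a=np.load('s13.npz')['im']; save('sd13',np.hstack([cv2.resize(a[80:200,210:330],(400,400)),cv2.resize(b[160:320,290:450],(400,400))]))
E
```

```text
TCP [0.48713827 0.31810647 0.04067101]
False
rim t68.1 w0.0361 g0.0 [0.4876 0.3179 0.0408] F [-0.4  0.4  1.4]
grip t68.5 w0.0047 g54.7 [0.4876 0.3179 0.0406] F [-0.2  0.3  0.5]
lift t69.6 w0.0051 g54.5 [0.4869 0.3178 0.1101] F [-0.1 -0.8 -1.4]
upright t71.8 w0.0048 g54.9 [0.5101 0.2788 0.1991] F [ 0.   0.1 -1.9]
[-1.12  0.64  0.54  1.76  0.28  0.84 -0.2 ]
```

View pics/sd13.png

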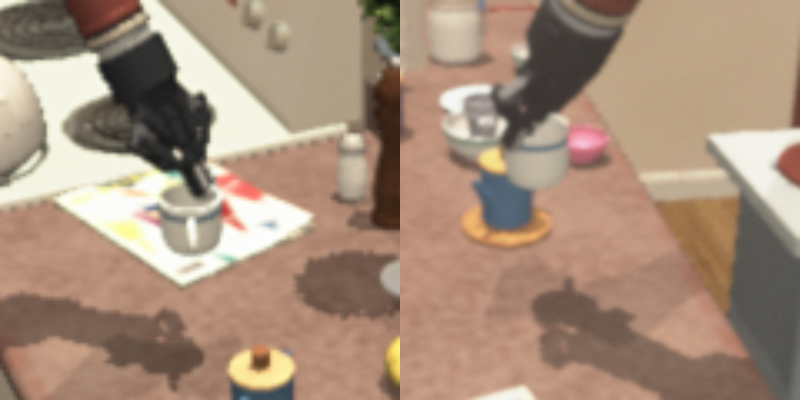

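The cup hangs upright in the jaws. I'll check its axis numerically, then swing it to the saucer.

```bash
python3 - <<'E'
from h import *
from scipy.optimize import least_squares
c0=np.array([.4858,.2595])
for f in ('s13','d13'):
    d=np.load(f+'.npz'); P=cloud(d['K'],d['T'],d['D']); hh=cv2.cvtColor(d['im'],cv2.COLOR_RGB2HSV); s,v=hh[...,1].astype(int),hh[...,2].astype(int)
    r=np.hypot(P[...,0]-c0[0],P[...,1]-c0[1]); m=(r<.042)&(r>.026)&(P[...,2]>.13)&(P[...,2]<.22)&(v>90)&(s<70); q=P[m]
    res=[]
    for lo,hi in ((.168,.182),(.182,.2)):
        k=q[(q[:,2]>lo)&(q[:,2]<hi)]; x=least_squares(lambda x:np.hypot(k[:,0]-x[0],k[:,1]-x[1])-.033,c0,loss='soft_l1',f_scale=.001).x; res.append((x.round(4),len(k)))
    print(f,m.sum(),res,'z',np.percentile(q[:,2],[1,99]).round(4))
q=np.array(read_state()['q']); q[0]-=np.radians(60); set_joints(q); say('at saucer')
h=np.radians(-111.5); print('cup centre predicted', np.round(np.array(read_state()['eef_pos'])[:2]-.031*np.array([-np.sin(h),np.cos(h)]),4))
E
```

```text
s13 323 [(array([0.4851, 0.2588]), 71), (array([0.4857, 0.2579]), 126)] z [0.1513 0.213 ]
d13 554 [(array([0.4865, 0.2611]), 136), (array([0.4895, 0.2618]), 182)] z [0.146  0.2138]
at saucer t73.9 w0.0049 g54.9 [0.0175 0.581  0.2005] F [ 0.1  0.3 -1.9]
cup centre predicted [-0.0114  0.5924]
```

The base axis is left-handed, so the arm swung the wrong way. Nothing was touched and the force is unchanged. I'll swing back to the saucer side.

```bash
python3 - <<'E'
from h import *
q=np.array(read_state()['q']); q[0]+=np.radians(60); set_joints(q); say('back'); q[0]+=np.radians(60); set_joints(q); say('at saucer')
a=np.radians(-111.5); h=np.array([np.cos(a),np.sin(a),0]); p=np.array([-h[1],h[0],0]); t=np.radians(60); R=frame(p,-np.sin(t)*np.array([0,0,1.])+np.cos(t)*h)
print(abs(R-np.array(read_state()['eef_rot'])).max().round(3))
g=np.array([.4795,-.315,0])+.031*p
move_l(g+[0,0,.20],R,.12); move_l(g+[0,0,.075],max_speed=.12); print(move_l(g+[0,0,.050],max_speed=.025,force_limit=3)); say('down')
shot(('scene','s14'))
E
```

```text
back t76.0 w0.0046 g54.9 [0.5111 0.2771 0.2002] F [ 0.2  0.9 -1.1]
at saucer t78.1 w0.0046 g54.9 [ 0.4956 -0.304   0.2002] F [-0.5  0.7 -1.7]
0.005
True
down t80.3 w0.0046 g55.3 [ 0.5088 -0.3265  0.0588] F [0.2 1.3 3.7]
```

```bash
python3 - <<'E'
from h import *
from scipy.optimize import least_squares
gripper_to(.03); hold(.2); say('rel'); e=np.array(read_state()['eef_pos']); R=np.array(read_state()['eef_rot']); move_l(e-R[:,2]*.12,max_speed=.1); say('out')
move_ptp([.50,-.30,.30],best([.50,-.30,.30],0.)); move_ptp([.50,-.38,.30],down(0)) if solve_ik([.50,-.38,.30],down(0)) is not None else None; gripper_to(.085); say('')
K,T,im,D=shot(('wrist','w15')); shot(('scene','s15')); P=cloud(K,T,D)
q=P[(np.hypot(P[...,0]-.48,P[...,1]+.315)<.05)&(P[...,2]>.055)&(P[...,2]<.07)]; c,r=circ(q)
for _ in range(4): k=q[abs(np.hypot(*(q[:,:2]-c).T)-.031)<.005]; c,r=circ(k)
n=np.linalg.svd(k-k.mean(0))[2][2]; print('cup rim',c.round(4),r.round(4),'z',np.median(k[:,2]).round(4),len(k),'n',n.round(3))
m=(np.hypot(P[...,0]-.48,P[...,1]+.315)<.08)&(P[...,2]>.004)&(P[...,2]<.02); o,rr=circ(P[m&(abs(np.hypot(P[...,0]-.4795,P[...,1]+.315)-.064)<.006)]); print('saucer',o.round(4),rr.round(4))
move_ptp([.49,.01,.32],down(0)); shot(('wrist','w16')); d=np.load('w16.npz'); P=cloud(d['K'],d['T'],d['D'])
n=np.hypot(P[...,0]-.4926,P[...,1]-.0916)<.036; q=P[n&(P[...,2]>.088)&(P[...,2]<.098)]; print('lid',((q.min(0)+q.max(0))/2).round(4),'z',np.median(q[:,2]).round(4))
for lab,c,z0,z1 in(('jar',(.671,-.04),.095,.11),('lemon',(.665,.115),.02,.07)):
    m=(np.hypot(P[...,0]-c[0],P[...,1]-c[1])<.07)&(P[...,2]>z0)&(P[...,2]<z1); print(lab,m.sum(),((P[m].min(0)+P[m].max(0))/2).round(3) if m.any() else '')
s=np.load('s15.npz'); s0=np.load('scene0.npz')
for lab,c,z0,z1 in(('canister',(.65,-.229),.08,.115),('jar',(.671,-.04),.09,.11),('lemon',(.665,.115),.02,.07)):
    print(lab,[np.median(X[(np.hypot(X[...,0]-c[0],X[...,1]-c[1])<.06)&(X[...,2]>z0)&(X[...,2]<z1)],0).round(3).tolist() for X in (cloud(x['K'],x['T'],x['D']) for x in (s0,s))])
say('')
E
```

```text
rel t81.0 w0.0300 g0.0 [ 0.5079 -0.3255  0.0577] F [ 0.2 -1.  -0.5]
out t82.3 w0.0295 g0.0 [ 0.5294 -0.2701  0.1612] F [ 0.2  0.3 -0.4]
 t84.1 w0.0849 g0.0 [ 0.5    -0.3799  0.3002] F [-0.1  0.4 -0.7]
cup rim [ 0.4792 -0.3165] 0.0305 z 0.0636 627 n [ 0.011  0.004 -1.   ]
saucer [ 0.4798 -0.3158] 0.0618
lid [0.492  0.0915 0.0925] z 0.0928
jar 2142 [ 0.672 -0.038  0.1  ]
lemon 2017 [0.674 0.115 0.039]
canister [[0.645, -0.234, 0.092], [0.645, -0.234, 0.092]]
jar [[0.668, -0.043, 0.101], [0.668, -0.068, 0.098]]
lemon [[0.665, 0.101, 0.043], [0.665, 0.1, 0.043]]
 t85.7 w0.0852 g0.0 [0.4904 0.0083 0.3199] F [-0.4  0.2 -0.1]
```

All checks agree: the cup is centred on the saucer and level, the lid is seated, the infuser stands in the bowl, and the neighbours haven't moved.

```bash
python3 -c "
from plant import *
print(hand_in())"
```

```text
the job is handed in; nothing more can be done
None
```

The tea set is laid and handed in (robot clock about 86 s of 128): infuser in the striped bowl, pot with its lid on the cork mat, cup on the saucer, all within about 3 mm of centre by my last measurements; I knocked the stack over early on while carrying the lid and righted every piece, and the canister, jar and lemon did not move.

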